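# Index the mount shuttle over the blue tray and push out the stuck specimen mount

## Robot

A 7-joint arm with a two-finger parallel gripper is mounted at the origin on the work surface. World frame = base frame: x ahead of the robot, y to its left, z up, the work surface at z = 0. Lengths are in mm, angles in rad, forces in N, time in s.
With the tool pointing down it reaches from about 400 to 925 mm from the base axis. Payload 4.1 kg.
Tool frame: the origin (TCP) lies at the very end of the fingers, on their centre line; the grasp point (between the pads) lies 19 mm behind it; z points along the fingers, y is the direction in which the jaws open and shut (so a half turn about z gives the same grasp; the last joint's range is limited). The gripper opens to 85 mm and grips with 20 to 120 N. Pads are 22 mm wide; open, the fingers measure 114 mm over their backs; the gripper's body (76 mm by 85 mm) begins 54 mm behind the grasp point. The pads swing forward as they close: fully open they stand 13 mm farther back than shut.
Start: joints at [1.063, 0.398, 0.045, 1.537, -0.019, 1.207, -0.051], TCP at [258.42, -596.459, 231.347] pointing down, gripper open.
Joint ranges: [-2.82, 2.82], [-0.49, 2.23], [-1.37, 1.46], [0, 2.46], [-1.36, 4.5], [0.23, 2], [-2.94, 2.94]. Speed limits (rad/s): [2.57, 2.57, 3.14, 3.14, 3.14, 3.14, 3.14].

## Interface

Orientations are given as a 3x3 rotation matrix whose columns are the frame's x, y, z axes.
In Python, from cell import bot, read_camera, camera_info gives the robot as it stands.
- The arm moves only by the shell command python3 -m inch 'ROWS' [FORCE]. ROWS is JSON, a list of rows, each a list of 7 numbers: the opening, from 0 (shut) to 1 (fully open), then the shift along the tool's x, y, z in mm, then the turn, a rotation vector about the tool's x, y, z in degrees. In form: [[grip, x, y, z, wx, wy, wz], ...]. A call has 1 to 10 rows; each row is the pose to reach, as a shift and turn from the pose commanded when the call began, along the tool's axes at that moment; what a row does not reach only later rows make up. A row lasts 1/10 s, in which the tool goes at most 50 mm and 8.59 degrees, less where a joint would pass 70% of its speed; a pose out of reach is approached as far as the arm can. A call with a gripper value outside its range is refused whole. The fingers move at their own pace and stop on an object; FORCE is the grip in N (left out, the last holds). Time passes only in rows, so rows that repeat a pose let the fingers close. It gives the time, the measured TCP pose, the force and the opening at its end, in the units of the state.
- bot.sense(): the state, without advancing time (a new reading comes with each control period).
- read_camera(name): name is "scene" or "top" or "wrist"; returns the picture (420x560x3 uint8, red, green, blue); there is no depth.
- camera_info(name): a dict with "vfov" (degrees; the focal length in pixels is half the picture's height over the tangent of half this angle, whatever the lens; pixels are square), "cx", "cy" (the principal point, pixels), "k1" (the pictures are not rectified: a ray, as slopes to the right and down, at radius r is drawn at 1 + k1 r^2 times it, then the intrinsics apply), "world_to_cam" (4x4, takes a point from world to camera coordinates). Camera axes: x right, y down, z forward; pixel columns grow to the right and rows downward; lengths in mm; the calibration is good to about 2 mm. A picture is of the moment at which its call begins: read the wrist's pose just before it. camera_info takes no time and is no camera call; for the wrist camera it gives the pose at the moment of the call.
- bot.sign_off(): hands the job in, once; it reports no verdict.
The state is a dict: "clock": time; "joints": joint angles; "joint_velocities": joint speeds; "joint_efforts": joint torques, N m; "ee_pos": TCP position; "tcp_rot": TCP orientation; "ft_force": force on the tool from outside, world axes, zero at the start; "torque": the same for the moment, N m; "width": finger opening in mm.
Only numpy, scipy, OpenCV 4.12 (cv2) and the standard library are available. Lean on these libraries where they do the work, as an engineer would, in place of code of your own. Each camera call takes 0.05 s, during which the arm holds its last target. There are 200 camera calls.

## Task

Pull up the red plunger knob on the shuttle, move the shuttle one hole along so that it stands over the blue tray, and let the plunger snap fully into that hole. Then take the orange-handled push rod from its stand and push it down through the steel sleeve, so that the stuck green specimen mount drops into the blue tray; push the rod fully home and let go, leaving it standing in the sleeve with its collar on the rim. Do not knock or shift the bottle, the beaker, the jar and the loose mounts on the bench.

Things in the scene. Friction and masses are not known exactly. Their poses are not given: they have to be found in the camera images.
- slideway: White slideway, fixed to the bench, 190 mm (its x) by 350 mm (its y) by 72 mm high (to the top of its index bar). Origin: under its centre, on the bench. The shuttle slides along its y axis. An aluminium index bar with three plunger holes lies at x = -75 mm, at y = -90, 0 and +90 mm, top at 72 mm. There is a closed deck under the middle hole's station and an open drop at the two end stations. It may be turned up to 0.3 rad.
- shuttle (a joint): Grey shuttle's slide along the slideway's y axis, m: 0 at the middle hole (where it always starts, locked), +0.09 and -0.09 at the end holes, stops at +-0.098. About 1 N of drag when unlocked. Shuttle plate 170 x 64 mm, top 88 mm above the bench.
- plunger (a joint): Lift of the red plunger knob, m: 0 is down and seated, 0.014 fully up. Its pin (8 mm, round end) sinks 8 mm into a hole, so the shuttle is free only above 0.008. Spring: about 4 N at 0, 9 N at the top. Between holes the pin rides on the bar and the knob reads 0.008; it snaps down by itself when let go within about 2 mm of a hole, or when the shuttle is pushed on slowly over one.
- knob (a point): Middle of the red plunger knob: upright cylinder 30 mm across, 24 mm high, centre 124 mm above the bench when seated; below it a steel housing 28 mm across, whose top is 10 mm under the knob's underside. It rides on the shuttle, 75 mm from the sleeve axis on the slideway's -x side. The knob may be gripped from above and used to draw the shuttle along.
- sleeve_mouth (a point): Centre of the upper rim of the steel sleeve on the shuttle: upright tube, bore 32 mm, outside 44 mm, rim 133 mm above the bench, lower end at 70 mm. Its z points up. It rides on the shuttle.
- mount: Green resin specimen mount, cylinder 30 mm across, 22 mm high, 40 g, stuck in the sleeve on three sprung brass catches. Origin: centre of its underside, 82 mm above the bench at the start. A push of 4 to 10 N moves it; it must be pushed all the way until its top is below 75 mm, then it falls into the tray beneath.
- tray_blue: Blue tray, fixed to the bench, 230 mm (x) by 84 mm (y) by 30 mm high, walls 3 mm, three pockets, under one end station of the slideway (which end varies). Origin: centre of its underside, exactly on the sleeve axis when the shuttle is locked at that end. Axes as the slideway's.
- tray_red: Red tray, the same in all but colour, under the other end station. Nothing belongs in it.
- stand: Grey stand block, fixed, 60 x 60 x 80 mm high, with a 19 mm hole in which the rod stands. Origin: centre of its underside.
- rod: Push rod, 160 g, upright in its stand. Origin: centre of its foot (lower tip), which starts 13 mm above the bench; z runs up the rod. Steel shaft 16 mm across and 67 mm long, then a collar 38 mm across and 6 mm thick, then an orange handle 22 mm across and 40 mm long. With the collar on the sleeve's rim the foot is 66 mm above the bench, below the sleeve's end.
- rod_handle (a point): Point on the axis of the push rod's orange handle, 95 mm above its foot and 22 mm above the collar's top: the place to grip.
- oil: Bystander: amber bottle, 44 mm across, 90 mm high; origin under its centre.
- beaker: Bystander: clear beaker, 70 mm across, 80 mm high; origin under its centre.
- jar: Bystander: jar with white lid, 64 mm across, 70 mm high; origin under its centre.
- puck_a: Bystander: amber mount, 30 mm across, 22 mm high; origin under its centre.
- puck_b: Bystander: dark red mount, 30 mm across, 22 mm high; origin under its centre.

How it is judged (in metres and radians):
On the way, in this order (a step that is already met when the one before it is completed fails the run):
1. the shuttle is locked in the hole over the blue tray, plunger down, the mount still in the sleeve (horizontal distance between sleeve_mouth and tray_blue below 0.004 m and value of joint plunger below 0.002 m and height (world z) of mount above 0.07 m and horizontal distance between mount and sleeve_mouth below 0.006 m), for 0.2 s.
2. the rod stands fully home in the sleeve and the mount lies in the blue tray (horizontal distance between rod and sleeve_mouth below 0.012 m and z of rod in the frame of sleeve_mouth below -0.063 m and angle between rod's own z axis and vertical below 0.12 rad and height (world z) of mount below 0.045 m and x of mount in the frame of tray_blue between -0.112 and 0.112 m and y of mount in the frame of tray_blue between -0.039 and 0.039 m), for 0.1 s.
At the end, for the whole second after the job is handed in: The shuttle stands locked over the blue tray (sleeve axis within 4 mm of the tray's centre, plunger within 2 mm of fully down); the mount lies at rest in the blue tray; the rod stands upright in the sleeve, pushed home to within 4 mm of its collar touching the rim, released and at rest (all of step 2 and horizontal distance between sleeve_mouth and tray_blue below 0.004 m and value of joint plunger below 0.002 m and linear speed of each of mount, rod below 0.03 m/s).
It fails at once if a bystander (bottle, beaker, jar or loose mount) is moved more than 30 mm or knocked over (distance of any of oil, beaker, jar, puck_a, puck_b from where it was at the start of the episode above 0.03 m or angle between any of oil, beaker, jar, puck_a, puck_b's own z axis and vertical above 0.5 rad).
It also fails if it takes over 51 s, if anything falls off the work surface, if the arm or the gripper's body presses on something with over 40 N, if the wrist force passes 120 N, or if a joint passes its speed limit or range.

## Working session

There is one attempt and no reset: what is moved stays moved. The work goes in short steps, Python scripts to look and compute and a shell command to move; the robot and the scene stay as the last step left them, time stands still between calls to the robot, and variables do not carry over. Pictures are saved under pics/ and viewed, about 8 in all and at most 12, crops included, and the job is handed in when it is done.

```bash
mkdir -p pics; ls
python3 - <<'E'
from cell import bot, read_camera, camera_info
import cv2
for n in ("scene","top"):
    im=read_camera(n); cv2.imwrite(f"pics/{n}0.png",cv2.cvtColor(im,cv2.COLOR_RGB2BGR))
    i=camera_info(n);print(n,i)
s=bot.sense();print(s['clock'],s['ee_pos'],s['tcp_rot'],s['width'],s['ft_force'])
E
```

```text
pics
scene {'vfov': 44.833799856409186, 'cx': 281.3339107802712, 'cy': 209.613042606528, 'k1': -0.1783755888619692, 'world_to_cam': array([[-6.99087480e-01,  7.15005203e-01, -6.65245388e-03,
         3.74850940e+02],
       [ 4.22906807e-01,  4.05954158e-01, -8.10154957e-01,
        -1.53371665e+02],
       [-5.76564419e-01, -5.69182555e-01, -5.86178036e-01,
         1.39645446e+03],
       [ 0.00000000e+00,  0.00000000e+00,  0.00000000e+00,
         1.00000000e+00]])}
top {'vfov': 57.54223252407448, 'cx': 283.5826761657188, 'cy': 211.83299081847747, 'k1': -0.048173549937201646, 'world_to_cam': array([[ 3.07109436e-03, -9.99721826e-01, -2.33846010e-02,
         1.32089194e+01],
       [-9.86556361e-01,  7.91911490e-04, -1.63419460e-01,
         5.35114376e+02],
       [ 1.63392520e-01,  2.35721034e-02, -9.86279494e-01,
         8.44777302e+02],
       [ 0.00000000e+00,  0.00000000e+00,  0.00000000e+00,
         1.00000000e+00]])}
0.1 [ 258.17172817 -595.91940855  230.37000605] [[ 9.17546236e-01  3.97628251e-01 -8.24505606e-04]
 [ 3.97629077e-01 -9.17544980e-01  1.52561193e-03]
 [-1.49894576e-04 -1.72766689e-03 -9.99998496e-01]] 85.42190772801784 [-0.19325475 -0.15231426 -0.12728488]
```

View pics/top0.png

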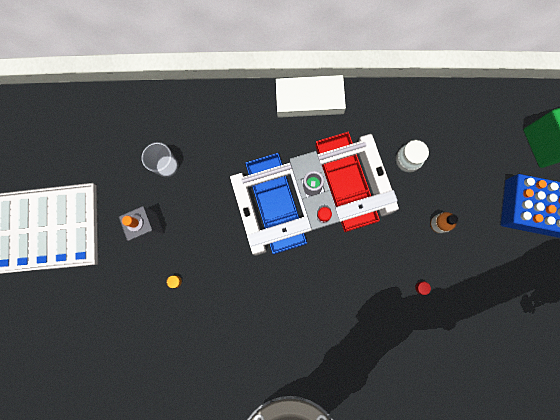

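View pics/scene0.png

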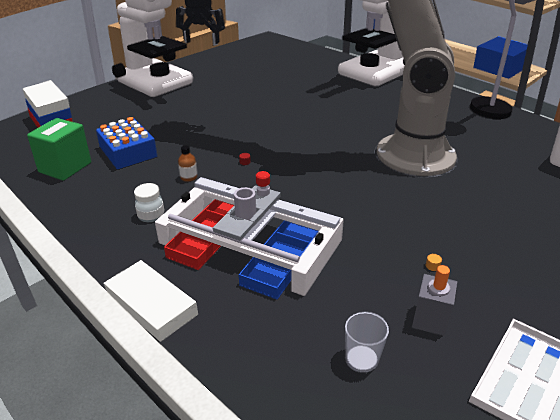

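Top view: knob about (324,214), sleeve (313,182), blue tray on the image-left (+y) side; rod handle about (127,221). I'll enlarge those for a closer reading.

```bash
cat > h.py <<'E'
import numpy as np, cv2
from cell import bot, read_camera, camera_info
def K(i):
    f=210/np.tan(np.radians(i['vfov']/2)); return np.array([[f,0,i['cx']],[0,f,i['cy']],[0,0,1.]]), np.array([i['k1'],0,0,0,0.])
def at_z(i,px,z):
    k,d=K(i); u=cv2.undistortPointsIter(np.array([[px]],float),k,d,None,None,(3,50,1e-10))[0,0]
    M=np.array(i['world_to_cam']); R,t=M[:3,:3],M[:3,3]; c=-R.T@t; r=R.T@np.array([u[0],u[1],1])
    return c+r*(z-c[2])/r[2]
def proj(i,p):
    k,d=K(i);M=np.array(i['world_to_cam']);return cv2.projectPoints(np.array([p],float),cv2.Rodrigues(M[:3,:3])[0],M[:3,3],k,d)[0][0,0]
E
python3 - <<'E'
from h import *
im=cv2.imread('pics/top0.png');sc=cv2.imread('pics/scene0.png')
def crop(im,x,y,w,h,s):
    c=cv2.resize(im[y:y+h,x:x+w],None,fx=s,fy=s,interpolation=cv2.INTER_CUBIC)
    for k in range(0,w,10): cv2.putText(c,str(x+k),(k*s,8),0,.3,(0,255,255));cv2.line(c,(k*s,9),(k*s,14),(0,255,255))
    for k in range(0,h,10): cv2.putText(c,str(y+k),(0,k*s+4),0,.3,(0,255,255));cv2.line(c,(20,k*s),(26,k*s),(0,255,255))
    return c
a=crop(im,290,160,50,75,8);b=crop(im,108,195,50,75,8)
cv2.imwrite('pics/c0.png',np.hstack([a,b]))
ti=camera_info('top')
for n,p,z in(("knob",(324,213.5),136),("sleeve",(313,182),133),("handle",(127,221),126),("oil",(453,219),90),("jar",(417,149),70),("pa",(173,282),22),("pb",(424,288),22),("beaker",(158,157),80)):print(n,at_z(ti,p,z).round(1))
E
```

```text
knob [516.3 -72.3 136. ]
sleeve [584.3 -50.3 133. ]
handle [502.  346.6 126. ]
oil [ 511.3 -359.2   90. ]
jar [ 678.1 -295.5   70. ]
pa [372.4 272.8  22. ]
pb [ 360.4 -310.2   22. ]
beaker [658.2 304.4  80. ]
```

View pics/c0.png

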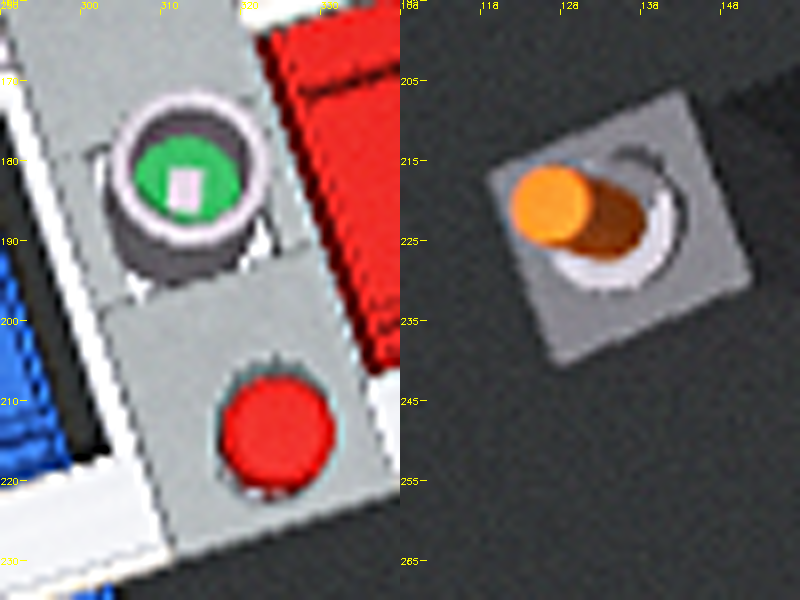

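```bash
python3 -m inch '[[1,40,-34,0,0,0,3],[1,85,-72,0,0,0,6.5],[1,122,-104,0,0,0,6.5],[1,160,-136,0,0,0,6.5],[1,198,-168,0,0,0,6.5],[1,235,-200,0,0,0,6.5],[1,273,-232,0,0,0,6.5],[1,311,-264,0,0,0,6.5],[1,349,-296,0,0,0,6.5],[1,380,-323,0,0,0,6.5]]' 40
python3 - <<'E'
from h import *
ti=camera_info('top')
k=at_z(ti,(324.2,213.4),136);s=at_z(ti,(313.4,180.4),133);h=at_z(ti,(126.3,220.3),126)
print(k,s,h,np.linalg.norm((s-k)[:2]),np.arctan2((s-k)[1],(s-k)[0]))
S=camera_info('scene');print("scene pred",proj(S,k),proj(S,s),proj(S,h))
b=bot.sense();R=b['tcp_rot'];p=b['ee_pos'];print(b['clock'],p,R);print(R.T@(k-p))
E
```

```text
clock: 1.1
ee_pos: [479.0, -146.9, 231.2]
tcp_rot: [[0.957, 0.291, -0.0], [0.291, -0.957, -0.0], [-0.0, 0.0, -1.0]]
ft_force: [1.3, -0.6, 0.2]
width: 85.5
[516.52340861 -72.70583594 136.        ] [587.72552174 -51.17843309 133.        ] [503.46290273 348.21836853 126.        ] 74.38528072036766 0.29360420541914656
scene pred [262.56623112 173.82385638] [244.28532663 192.80455453] [443.21514874 268.64168576]
1.1 [ 479.03067528 -146.94741684  231.18147814] [[ 9.56618721e-01  2.91342788e-01 -4.80725973e-05]
 [ 2.91342771e-01 -9.56618700e-01 -2.29727499e-04]
 [-1.12916596e-04  2.05756023e-04 -9.99999972e-01]]
[ 57.50674604 -60.1172313   95.16261781]
```

```bash
python3 -m inch '[[1,25,-26,0,0,0,0],[1,50,-52,0,0,0,0],[1,57.5,-60,10,0,0,0],[1,57.5,-60,10,0,0,0],[1,57.5,-60,10,0,0,0]]'
python3 - <<'E'
from h import *
b=bot.sense();i=camera_info('wrist');im=read_camera('wrist');cv2.imwrite('pics/w1.png',im[:,:,::-1])
import pickle;pickle.dump(i,open('w1.pkl','wb'))
for p in([516.5,-72.7,136],[587.7,-51.2,133]):print(proj(i,p))
print(b['ee_pos'])
E
```

```text
clock: 1.6
ee_pos: [515.1, -76.5, 220.5]
tcp_rot: [[0.957, 0.29, -0.002], [0.29, -0.957, -0.001], [-0.003, 0.0, -1.0]]
ft_force: [-0.1, -0.7, 0.2]
width: 85.5
[273.87620776 210.23265255]
[273.22497115  96.01496482]
[515.09179947 -76.53270365 220.46574132]
```

View pics/w1.png

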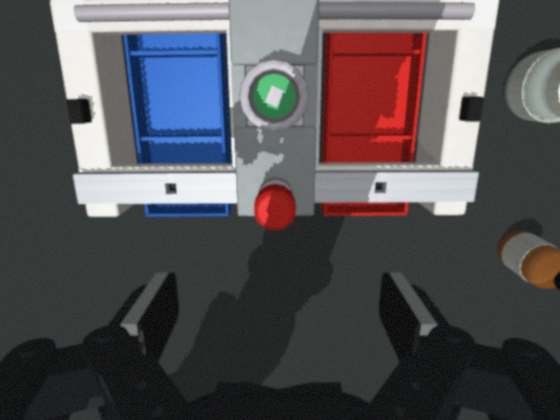

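Wrist view: knob at (275,207), sleeve at (273,95), slideway square with the picture, which fits the top-view figures to ~2 mm. Descend and grip.

```bash
python3 -m inch '[[1,1,0,35,0,0,0],[1,1,0,70,0,0,0],[1,1,0,100,0,0,0],[1,1,0,117,0,0,0],[1,1,0,117,0,0,0],[1,1,0,117,0,0,0],[0.2,1,0,117,0,0,0],[0.2,1,0,117,0,0,0],[0.2,1,0,117,0,0,0],[0.2,1,0,117,0,0,0]]' 60
python3 -m inch '[[0.2,0,0,0,0,0,0],[0.2,0,0,0,0,0,0],[0.2,0,0,0,0,0,0]]'
```

```text
clock: 2.65
ee_pos: [517.5, -74.2, 105.0]
tcp_rot: [[0.957, 0.291, 0.001], [0.291, -0.957, 0.0], [0.001, 0.0, -1.0]]
ft_force: [-0.7, -3.6, 15.3]
width: 28.6
clock: 2.95
ee_pos: [517.5, -74.2, 105.2]
tcp_rot: [[0.957, 0.291, 0.001], [0.291, -0.957, 0.0], [0.001, 0.0, -1.0]]
ft_force: [-1.7, 0.3, 5.8]
width: 28.1
```

```bash
python3 -m inch '[[0.2,0,0,-4,0,0,0],[0.2,0,0,-8,0,0,0],[0.2,0,0,-11.5,0,0,0],[0.2,0,0,-11.5,0,0,0],[0.2,0,0,-11.5,0,0,0]]'; python3 -m inch '[[0.2,0,-3,0,0,0,0],[0.2,0,-8,0,0,0,0],[0.2,0,-14,0,0,0,0],[0.2,0,-20,0,0,0,0],[0.2,0,-20,0,0,0,0]]'
```

```text
clock: 3.45
ee_pos: [517.3, -74.2, 115.5]
tcp_rot: [[0.957, 0.291, 0.0], [0.291, -0.957, 0.0], [0.0, -0.0, -1.0]]
ft_force: [3.4, 1.7, -8.3]
width: 27.9
clock: 3.95
ee_pos: [510.9, -53.6, 115.8]
tcp_rot: [[0.956, 0.293, -0.0], [0.293, -0.956, 0.001], [-0.0, -0.001, -1.0]]
ft_force: [3.0, 1.7, -8.4]
width: 27.9
```

```bash
python3 -m inch '[[0.2,0,-8,0,0,0,0],[0.2,0,-18,0,0,0,0],[0.2,0,-28,0,0,0,0],[0.2,0,-38,0,0,0,0],[0.2,0,-48,0,0,0,0],[0.2,0,-58,0,0,0,0],[0.2,0,-64,0,0,0,0],[0.2,0,-68,0,0,0,0],[0.2,0,-68,0,0,0,0],[0.2,0,-68,0,0,0,0]]'
python3 - <<'E'
from h import *
b=bot.sense();d=b['ee_pos']-np.array([517.4,-74.2,105.2]);print(d,d[:2]@[-.2915,.9566],d[:2]@[.9566,.2915])
E
```

```text
clock: 4.95
ee_pos: [491.3, 10.0, 115.7]
tcp_rot: [[0.957, 0.291, -0.001], [0.291, -0.957, 0.0], [-0.0, -0.001, -1.0]]
ft_force: [4.4, 2.0, -8.2]
width: 28.3
[-26.07803989  84.19765386  10.48161629] 88.1452243087766 -0.40263686422410094
```

```bash
python3 -m inch '[[0.2,0,-1,0,0,0,0],[0.2,0,-1.8,0,0,0,0],[0.2,0,-1.8,0,0,0,0],[0.2,0,-1.8,4,0,0,0],[0.2,0,-1.8,8,0,0,0],[0.2,0,-1.8,11,0,0,0],[0.2,0,-1.8,11,0,0,0],[0.2,0,-1.8,11,0,0,0]]'
python3 - <<'E'
from h import *
b=bot.sense();d=b['ee_pos']-np.array([517.4,-74.2,105.2]);print(d,d[:2]@[-.2915,.9566],d[:2]@[.9566,.2915])
E
```

```text
clock: 5.75
ee_pos: [490.9, 11.7, 105.3]
tcp_rot: [[0.957, 0.291, -0.0], [0.291, -0.957, 0.0], [-0.0, -0.0, -1.0]]
ft_force: [-0.3, 2.3, 1.9]
width: 28.0
[-2.64520027e+01  8.59280490e+01  6.31828053e-02] 89.90953046522039 -0.25595949041470145
```

```bash
python3 -m inch '[[0.6,0,0,0,0,0,0],[1,0,0,0,0,0,0],[1,0,0,0,0,0,0],[1,0,0,0,0,0,0],[1,0,0,0,0,0,0],[1,0,0,-30,0,0,0],[1,0,0,-70,0,0,0],[1,0,0,-110,0,0,0],[1,0,0,-115,0,0,0],[1,0,0,-115,0,0,0]]'
python3 - <<'E'
from h import *
b=bot.sense();i=camera_info('wrist');im=read_camera('wrist');cv2.imwrite('pics/w2.png',im[:,:,::-1])
k=np.array([516.9,-72.6])+90*np.array([-.2915,.9566]);s=np.array([587.7,-51.2])+90*np.array([-.2915,.9566])
print(b['ee_pos'],k,s,proj(i,[*k,136]),proj(i,[*k,112]),proj(i,[*s,133]))
E
```

```text
clock: 6.75
ee_pos: [491.9, 11.3, 221.1]
tcp_rot: [[0.957, 0.291, 0.003], [0.291, -0.957, -0.0], [0.003, 0.001, -1.0]]
ft_force: [0.3, 0.2, -0.2]
width: 85.7
[491.88798924  11.34463244 221.0791335 ] [490.665  13.494] [561.465  34.894] [275.01244904 214.72105285] [275.25041419 204.50195215] [274.60797844 102.41576543]
```

View pics/w2.png

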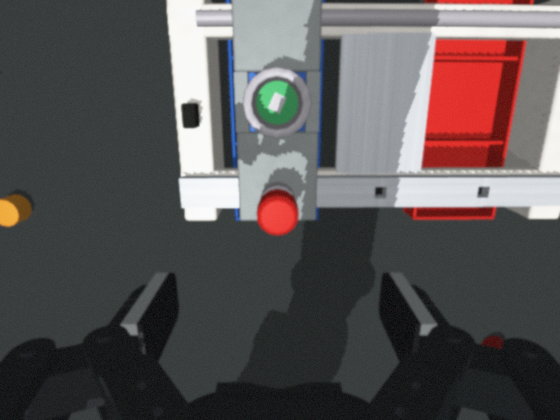

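Shuttle stands over the blue tray: knob (278,212), sleeve rim (277,101), mount still inside, both empty holes visible to the right. On to the rod.

```bash
python3 -m inch '[[1,10,-29,0,0,0,0],[1,24,-70,0,0,0,0],[1,40,-116,0,0,0,0],[1,56,-162,0,0,0,0],[1,72,-208,0,0,0,0],[1,88,-254,0,0,0,0],[1,102,-295,0,0,0,0],[1,110,-318,0,0,0,0],[1,110,-318,0,0,0,0],[1,110,-318,0,0,0,0]]'
python3 - <<'E'
from h import *
import pickle
b=bot.sense();i=camera_info('wrist');im=read_camera('wrist');cv2.imwrite('pics/w3.png',im[:,:,::-1]);pickle.dump(i,open('w3.pkl','wb'))
print(b['ee_pos'],proj(i,[503.5,348.2,126]),proj(i,[503.5,348.2,80]))
E
```

```text
clock: 7.8
ee_pos: [502.7, 346.9, 217.4]
tcp_rot: [[0.956, 0.292, -0.003], [0.292, -0.956, -0.003], [-0.004, 0.002, -1.0]]
ft_force: [0.4, -0.6, -0.9]
width: 85.5
[502.65618187 346.9349776  217.42291624] [277.10220103 208.64928844] [277.18041218 191.38636734]
```

View pics/w3.png

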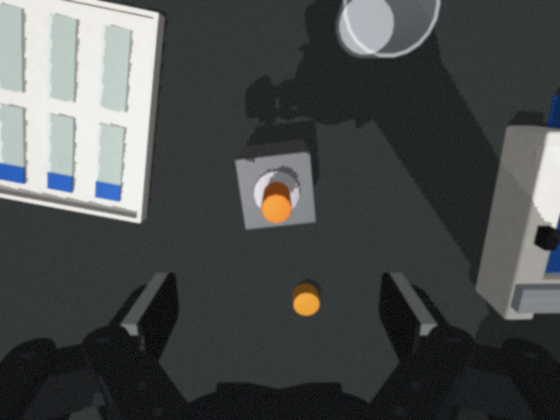

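```bash
python3 -m inch '[[1,1.5,-0.5,30,0,0,0],[1,1.5,-0.5,70,0,0,0],[1,1.5,-0.5,105,0,0,0],[1,1.5,-0.5,122,0,0,0],[1,1.5,-0.5,128,0,0,0],[1,1.5,-0.5,128,0,0,0],[1,1.5,-0.5,128,0,0,0]]'
```

```text
clock: 8.55
ee_pos: [506.0, 348.3, 92.9]
tcp_rot: [[0.957, 0.29, 0.002], [0.29, -0.957, 0.001], [0.002, -0.0, -1.0]]
ft_force: [0.1, 0.7, -0.0]
width: 85.3
```

```bash
python3 -m inch '[[0.1,-1,0,1,0,0,0],[0.1,-1,0,1,0,0,0],[0.1,-1,0,1,0,0,0],[0.1,-1,0,1,0,0,0],[0.1,-1,0,1,0,0,0],[0.1,-1,0,1,0,0,0],[0.1,-1,0,1,0,0,0],[0.1,-1,0,1,0,0,0]]' 80
python3 -m inch '[[0.1,0,0,-10,0,0,0],[0.1,0,0,-25,0,0,0],[0.1,0,0,-50,0,0,0],[0.1,0,0,-75,0,0,0],[0.1,0,0,-105,0,0,0],[0.1,0,0,-135,0,0,0],[0.1,0,0,-150,0,0,0],[0.1,0,0,-150,0,0,0],[0.1,0,0,-150,0,0,0]]'
```

```text
clock: 9.35
ee_pos: [504.2, 348.5, 91.2]
tcp_rot: [[0.957, 0.291, 0.001], [0.291, -0.957, 0.0], [0.001, -0.0, -1.0]]
ft_force: [0.4, 0.3, 5.1]
width: 20.4
clock: 10.25
ee_pos: [503.5, 347.6, 239.8]
tcp_rot: [[0.957, 0.291, -0.001], [0.291, -0.957, -0.001], [-0.002, 0.001, -1.0]]
ft_force: [0.2, -0.5, -1.9]
width: 20.2
```

```bash
python3 -m inch '[[0.1,-3,25,0,0,0,0],[0.1,-7,65,0,0,0,0],[0.1,-12,110,0,0,0,0],[0.1,-17,155,0,0,0,0],[0.1,-22,200,0,0,0,0],[0.1,-28,245,0,0,0,0],[0.1,-32,285,0,0,0,0],[0.1,-35,310,0,0,0,0],[0.1,-36,317,0,0,0,0],[0.1,-36,317,0,0,0,0]]'
python3 -m inch '[[0.1,0,0,0,0,0,0],[0.1,0,0,0,0,0,0]]'
python3 - <<'E'
from h import *
import pickle
w2=None
b=bot.sense();i=camera_info('wrist');im=read_camera('wrist');cv2.imwrite('pics/w4.png',im[:,:,::-1])
print(b['ee_pos'],b['tcp_rot'].T@(np.array([562,34,0])-b['ee_pos']),'rim',proj(i,[562,34,133]),'foot',proj(i,[*b['ee_pos'][:2],b['ee_pos'][2]-78]))
E
```

```text
clock: 11.25
ee_pos: [561.0, 33.4, 239.1]
tcp_rot: [[0.957, 0.289, -0.003], [0.289, -0.957, -0.0], [-0.003, -0.001, -1.0]]
ft_force: [-0.2, 0.7, -0.6]
width: 20.1
clock: 11.45
ee_pos: [561.3, 37.0, 240.4]
tcp_rot: [[0.956, 0.295, -0.001], [0.295, -0.956, 0.001], [-0.0, -0.001, -1.0]]
ft_force: [-1.1, 0.2, -2.1]
width: 20.3
[561.34636446  36.95846558 240.42761434] [-1.33187468e-01  3.28194894e+00  2.40424268e+02] rim [282.85678682 204.28676662] foot [278.83773347 216.96542605]
```

View pics/w4.png

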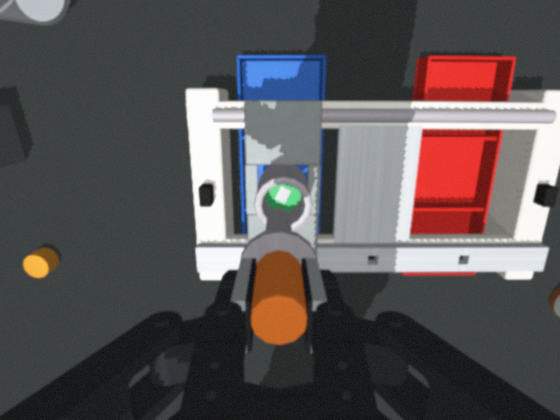

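Rim at (283,202) agrees with the estimate; rod is upright above it. Lower it.

```bash
python3 -m inch '[[0.1,0.5,0,0,0,0,0],[0.1,0.5,0,10,0,0,0],[0.1,0.5,0,25,0,0,0],[0.1,0.5,0,40,0,0,0],[0.1,0.5,0,50,0,0,0],[0.1,0.5,0,50,0,0,0],[0.1,0.5,0,50,0,0,0]]'
python3 -m inch '[[0.1,0,0,6,0,0,0],[0.1,0,0,12,0,0,0],[0.1,0,0,18,0,0,0],[0.1,0,0,24,0,0,0],[0.1,0,0,30,0,0,0],[0.1,0,0,36,0,0,0],[0.1,0,0,41,0,0,0],[0.1,0,0,43,0,0,0],[0.1,0,0,43,0,0,0]]'
```

```text
clock: 12.2
ee_pos: [562.5, 34.8, 190.8]
tcp_rot: [[0.957, 0.291, 0.0], [0.291, -0.957, 0.0], [0.0, -0.0, -1.0]]
ft_force: [0.0, -0.0, -1.6]
width: 20.1
clock: 13.1
ee_pos: [561.3, 34.4, 146.5]
tcp_rot: [[0.957, 0.291, -0.003], [0.291, -0.957, -0.0], [-0.003, -0.001, -1.0]]
ft_force: [0.0, -0.1, -0.8]
width: 20.2
```

```bash
python3 -m inch '[[0.1,0,0,1,0,0,0],[0.1,0,0,2,0,0,0],[0.1,0,0,3,0,0,0],[0.1,0,0,3,0,0,0],[0.1,0,0,3,0,0,0]]'
python3 -m inch '[[0.1,0,0,1,0,0,0],[0.1,0,0,1.5,0,0,0],[0.1,0,0,1.5,0,0,0],[0.1,0,0,1.5,0,0,0]]'
```

```text
clock: 13.6
ee_pos: [562.4, 34.6, 144.8]
tcp_rot: [[0.957, 0.291, 0.0], [0.291, -0.957, -0.0], [0.0, 0.0, -1.0]]
ft_force: [0.7, 0.1, -2.0]
width: 20.3
clock: 14.0
ee_pos: [562.6, 34.7, 144.2]
tcp_rot: [[0.957, 0.291, 0.001], [0.291, -0.957, -0.0], [0.001, 0.001, -1.0]]
ft_force: [-2.6, -1.1, 5.8]
width: 20.4
```

Collar has met the rim at TCP 144 as reckoned. Release, withdraw, and look.

```bash
python3 -m inch '[[0.3,0,0,0,0,0,0],[0.6,0,0,-1,0,0,0],[1,0,0,-1,0,0,0],[1,0,0,-1,0,0,0],[1,0,0,-1,0,0,0],[1,0,0,-20,0,0,0],[1,0,0,-50,0,0,0],[1,0,0,-85,0,0,0],[1,-35,0,-100,0,0,0],[1,-60,0,-100,0,0,0]]'
python3 -m inch '[[1,-20,0,0,0,0,0],[1,-20,0,0,0,0,0],[1,-20,0,0,0,0,0]]'
python3 - <<'E'
from h import *
c=lambda n:read_camera(n)[:,:,::-1]
t=c('top');s=c('scene');w=c('wrist')
a=cv2.resize(t[130:265,220:400],(400,300),interpolation=2);b=cv2.resize(s[160:310,145:345],(400,300),interpolation=2)
cv2.imwrite('pics/f.png',np.hstack([np.vstack([a,b]),np.vstack([cv2.resize(w,(400,300)),cv2.resize(t,(400,300))])]))
i=camera_info('wrist');ti=camera_info('top')
for z in(179,139,136):print(z,proj(i,[562.5,34.6,z])*400/560,(proj(ti,[562.5,34.6,z])-[220,130])*400/180)
E
```

```text
clock: 15.0
ee_pos: [505.7, 17.3, 245.9]
tcp_rot: [[0.957, 0.291, 0.005], [0.291, -0.957, 0.0], [0.005, 0.001, -1.0]]
ft_force: [0.2, -0.1, -0.5]
width: 85.6
clock: 15.3
ee_pos: [486.3, 11.4, 243.6]
tcp_rot: [[0.957, 0.291, 0.001], [0.291, -0.957, -0.0], [0.001, 0.001, -1.0]]
ft_force: [-0.1, -1.0, 0.2]
width: 85.4
179 [199.31596276  65.810462  ] [114.67583639 127.08489637]
139 [199.23656108  66.30590601] [116.97905267 136.72007453]
136 [199.23163355  66.33665292] [117.14269952 137.40463962]
```

View pics/f.png

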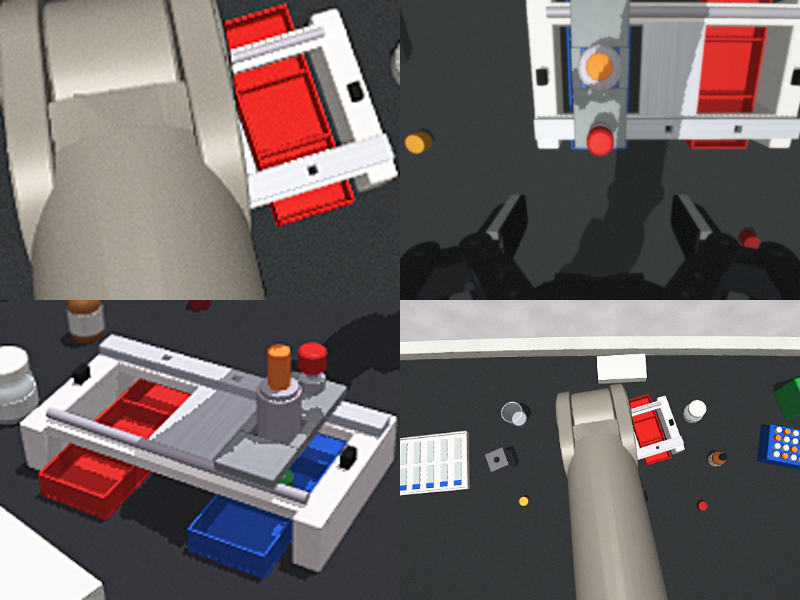

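The scene crop (lower left) shows the rod upright with its collar on the sleeve. The green mount is in the blue tray, at about (288,478), and the red knob is down. The bystanders are where they were, so I'm handing in.

```bash
python3 -c "
from cell import bot
print(bot.sense()['clock']);print(bot.sign_off())"
```

```text
15.45
the job is handed in; nothing more can be done
None
```

I moved the shuttle one hole along so it stands over the blue tray. I then pushed the stuck mount out with the rod and left the rod standing home in the sleeve. I handed the job in at 15.5 s; sign-off gives no verdict.

- **Shuttle:** I lifted the knob about 10 mm and drew it 89.9 mm. On lowering, the gripper came back to its seated height (105.3 mm against 105.2 mm before the lift) with almost no force on it, so the plunger is in the hole.
- **Rod:** The collar met the rim with the tool at 144.2 mm, the height I had worked out, with about 6 N of contact. I let go there, and the last wrist view shows it upright in the sleeve.
- **Mount:** The scene view shows green in the blue tray, partly hidden by the shuttle. I felt no clear push peak as it came free, so this rests on the picture alone.
- **Bystanders:** In the last views the bottle, beaker, jar and both loose mounts look unmoved.

The arm hid the sleeve in the last top view, so I could not check the rod from that camera. Camera and gripper positions agreed to about 2 mm; no check failed.

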